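# Seat the router-table insert plate

## Robot

A 6-joint arm with a two-finger parallel gripper is mounted at the origin on the work surface. World frame = base frame: x ahead of the robot, y to its left, z up, the work surface at z = 0. Lengths are in mm, angles in degrees, forces in N, time in s.
With the tool pointing down it reaches from about 250 to 775 mm from the base axis. Payload 8.9 kg.
Tool frame: the origin (TCP) lies midway between the tips of the shut fingers; the grasp point (between the pads) lies 19 mm behind it; z points along the fingers, y is the line along which they close (so a half turn about z gives the same grasp; the last joint's range is limited). The gripper opens to 85 mm and grips with 20 to 120 N. Pads are 22 mm wide; open, the fingers measure 114 mm over their backs; the gripper's body (76 mm by 85 mm) begins 54 mm behind the grasp point. The pads swing forward as they close: fully open they stand 13 mm farther back than shut.
Start: joints at [-74.101, 16.656, -8.789, 64.555, 0, 82.019], TCP at [212.541, -480.052, 231.305] pointing down, gripper open.
Joint ranges: [-144.48, 144.48], [-52.06, 99.96], [-74.48, 78.29], [-112.23, 115.85], [-86.99, 84.42], [-180, 180]. Speed limits (degrees/s): [127.2, 127.2, 159.86, 180, 180, 180].

## Interface

Orientations are given as [roll, pitch, yaw] about the fixed x, y, z axes, in that order (R = Rz(yaw) Ry(pitch) Rx(roll)).
In Python, from bench import r gives the robot as it stands.
- The arm moves only by the shell command python3 -m handwheel 'ROWS'. ROWS is JSON, a list that holds one entry, the list of rows, each a list of 5 numbers: the finger opening in mm, from 0 to 85.4, then the shift along the tool's x, y, z in units of 60 mm (1.0 is 60 mm), then the turn about the tool's z in units of 5 degrees (1.0 is 5 degrees). In form: [[[hand, x, y, z, twist], ...]]. A call has 1 to 12 rows; each row is the pose to reach, as a shift and turn from the pose commanded when the call began, along the tool's axes at that moment; what a row does not reach only later rows make up. A row lasts 1/8 s, in which the tool goes at most 62.5 mm and 10.7 degrees, less where a joint would pass 70% of its speed; a pose out of reach is approached as far as the arm can. A call with a gripper value outside its range is refused whole. The fingers move at their own pace and stop on an object; the grip force is fixed at half the most. Time passes only in rows, so rows that repeat a pose let the fingers close. It gives the time, the measured TCP pose, the force, the opening and the grip force at its end, in the units of the state.
- r.sense(): the state, without advancing time (a new reading comes with each control period).
- r.capture(name): name is "side" or "top"; returns the picture (400x640x3 uint8, red, green, blue); there is no depth.
- r.calibration(name): a dict with "fx", "fy", "cx", "cy" (pixels), "camera_from_world" (4x4, takes a point from world to camera coordinates). Camera axes: x right, y up, looking along -z (the intrinsics and any distortion apply to the point x, -y, -z); pixel columns grow to the right and rows downward; lengths in mm; the calibration is good to about 2 mm. A picture is of the moment at which its call begins. calibration takes no time and is no camera call.
- r.finish_job(): hands the job in; it is judged then, once.
The state is a dict: "time": time; "qpos": joint angles; "qd": joint speeds; "joint_efforts": joint torques, N m; "tool_pos": TCP position; "eef_rot": TCP orientation; "force": force on the tool from outside, world axes, zero at the start; "wrist_torque": the same for the moment, N m; "opening": finger opening in mm; "gripper_force": force on a finger pad.
Only numpy, scipy, OpenCV 4.12 (cv2) and the standard library are available. Lean on these libraries where they do the work, as an engineer would, in place of code of your own. Each camera call takes 0.05 s, during which the arm holds its last target. There are 200 camera calls.

## Task

Close the opening of the router table with its insert plate: pick the plate up by its red handle, lay it flat on the open (unpocketed) part of the green top, gently slide it along the aluminium guide strip until you feel it drop into the pocket, and let go with the plate fully home and flush. Press only lightly on the table (well under 40 N) and leave the other things on the bench where they are.

Things in the scene. Friction and masses are not known exactly. Their poses are not given: they have to be found in the camera images.
- router_table: fixed low router table. Wooden rim frame 250 x 370 mm outside (its x, y), 30 mm high; origin: centre of its underside, on the bench, z up. In it a rigid green top panel, 200 x 320 mm, flat face 34 mm above the origin, square to the frame but bolted up to 8 mm off centre in x and in y, unlike each time and NOT shown in any pose here. Plate-to-table force must stay under 40 N
- pocket (a point): nominal centre of the pocket, on its floor plane: (0, -45, 28) mm in the frame, axes as the frame's; the real pocket is up to 8 mm off this in x and in y, with the panel. Rectangular recess 6 mm deep with a dark ledge, 123 mm in y (61.5 either way) and from -52 to +51 mm in x, a 50 x 70 mm opening in its middle. The plate has 3 mm play in both x and y
- guide (a point): nominal point on the guide strip, above the pocket's middle: (50, -45, 34) mm in the frame, on the strip's face towards -x, at the green top's height; shifts with the panel as the pocket does. The aluminium strip is straight, along y over the whole panel, 14 mm wide, 8 mm high. A plate lying square against it meets the pocket when slid towards -y
- open_top (a point): nominal middle of the open part of the green top, where the plate can be laid before sliding: (-10, 30, 34) mm in the frame. The flat area reaches from y = 16.5 to 160 mm and x = -100 to +50 mm in the frame (nominal, shifts with the panel); a plate laid with its centre here covers a little of the pocket's edge but lies stably
- plate: aluminium insert plate, 100 mm (x) by 120 mm (y) by 6 mm thick, about 0.2 to 0.4 kg, with a red handle block on its middle: 44 mm (x) by 16 mm (y), rising from 6 to 40 mm above the origin, to be pinched along y. Origin: centre of the underside, z up. It starts flat on the bench. Either way round (yaw or yaw + pi) fits the pocket, its x along the table's x
- plate_handle (a point): centre of the top of the plate's handle, 40 mm above the plate's underside
- trim_router: trim router standing upright, bystander, 90 x 90 mm base, 183 mm high, origin under the base's centre
- screw_dish: square glass dish with brass screws, bystander, 100 x 100 x 35 mm, origin under its centre
- chuck_key: chrome T-shaped chuck key lying flat, bystander, 64 mm shaft along x, 78 mm cross bar along y, 12 mm high, origin at the cross bar
- clamp: blue plastic bar clamp lying flat, bystander, 150 mm bar along x, 130 mm across, 22 mm high, origin under the bar's centre
Not all that is in view belongs to the job. What is shaped like the plate but brown or orange is not meant.

How it is judged (in metres and radians):
On the way:
1. the plate lies flat on the open part of the green top, beside the pocket (its centre at least 35 mm in y from the pocket's nominal centre) (z of plate in the frame of router_table between 0.0325 and 0.0355 m and angle between plate's own z axis and vertical below 0.03 rad and y of plate in the frame of router_table between -0.01 and 0.12 m and x of plate in the frame of router_table between -0.06 and 0.02 m and contact force between plate and router_table above 0.3 N), for 0.15 s.
At the end, for the whole second after the job is handed in: the plate lies in the pocket on its ledge, flush with the green top within 1.3 mm, level within 0.025 rad, at rest and released (z of plate in the frame of router_table between 0.0265 and 0.0293 m and angle between plate's own z axis and vertical below 0.025 rad and y of plate in the frame of router_table between -0.058 and -0.032 m and x of plate in the frame of router_table between -0.014 and 0.013 m and linear speed of plate below 0.01 m/s and contact force between the fingers and plate below 0.1 N); the robot touches nothing.
It fails at once if the plate is pressed or knocked against the router table with 40 N or more (contact force between plate and router_table above 40 N).
It fails at once if a bystander is moved more than 20 mm (distance of any of trim_router, screw_dish, chuck_key, clamp from where it was at the start of the episode above 0.02 m).
It also fails if it takes over 69 s, if anything falls off the work surface, if the arm or the gripper's body presses on something with over 40 N, if the wrist force passes 120 N, or if a joint passes its speed limit or range.

## Working session

There is one attempt and no reset: what is moved stays moved. The work goes in short steps, Python scripts to look and compute and a shell command to move; the robot and the scene stay as the last step left them, time stands still between calls to the robot, and variables do not carry over. Pictures are saved under pics/ and viewed, at most 10 in all, crops included, and the job is handed in when it is done.

```bash
mkdir -p pics; ls
python3 - <<'E'
from bench import r
import cv2
for n in("side","top"):
    im=r.capture(n); cv2.imwrite(f"pics/{n}0.png",im[:,:,::-1])
    print(n,r.calibration(n))
s=r.sense();print(s)
E
```

```text
pics
side {'fx': 391.2091234131745, 'fy': 391.2091234131745, 'cx': 317.59321192385323, 'cy': 192.836537660517, 'camera_from_world': array([[-9.49743439e-01, -3.12914370e-01,  8.48514893e-03,
         5.64401778e+02],
       [ 1.97932067e-01, -5.79313141e-01,  7.90708025e-01,
        -1.14968656e+02],
       [-2.42508345e-01,  7.52649242e-01,  6.12134643e-01,
        -1.32125863e+03],
       [ 0.00000000e+00,  0.00000000e+00,  0.00000000e+00,
         1.00000000e+00]])}
top {'fx': 465.3999749473132, 'fy': 465.3999749473132, 'cx': 315.958693492574, 'cy': 204.28187921825463, 'camera_from_world': array([[ 2.47952844e-02, -9.99689238e-01, -2.57328761e-03,
         2.96718528e+01],
       [ 9.92163254e-01,  2.42931271e-02,  1.22563946e-01,
        -5.78457363e+02],
       [-1.22463345e-01, -5.59212931e-03,  9.92457282e-01,
        -1.71387189e+03],
       [ 0.00000000e+00,  0.00000000e+00,  0.00000000e+00,
         1.00000000e+00]])}
{'time': 0.1, 'qpos': array([-7.41006229e+01,  1.66846265e+01, -8.82407974e+00,  6.45551884e+01,
        6.69571557e-04,  8.20169918e+01]), 'qd': array([ 0.08348654, -0.02926791,  0.16274582, -0.04842768, -0.08995629,
       -0.072944  ]), 'joint_efforts': array([ 1.53423873e-03, -5.37977099e+01,  3.31918895e+01,  9.25767235e-03,
       -1.15509924e-04,  8.64611167e-06]), 'tool_pos': array([ 212.44233884, -479.69342316,  230.81683263]), 'eef_rot': array([-1.79936818e+02, -9.53673488e-03,  2.38823797e+01]), 'force': array([-0.30716606,  0.24814248,  0.346924  ]), 'wrist_torque': array([-0.06412109, -0.02527161, -0.02526297]), 'gripper_force': 0.0, 'opening': 85.19497742698184}
```

View pics/side0.png

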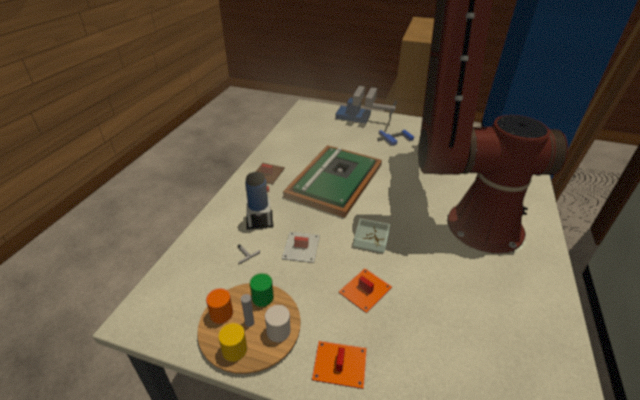

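View pics/top0.png

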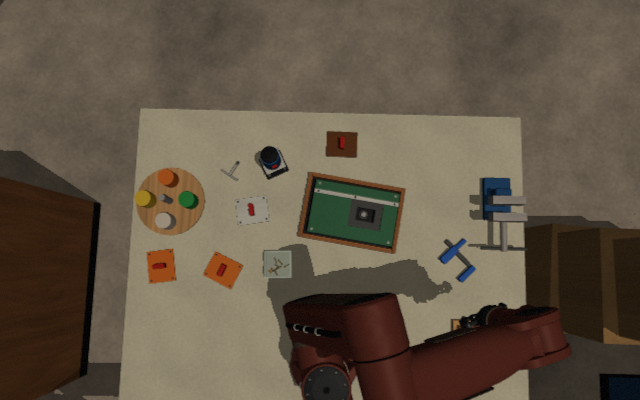

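The side view shows the silver plate at about (301,246), the router table at (335,180) with the pocket towards its far end. In the top view the plate is at (252,210), the table at (352,212), the pocket at (366,214), and the guide strip runs from (316,190) to (398,206). I'll measure these with masks.

```bash
cat > h.py <<'E'
import numpy as np,cv2
from bench import r
def ray(n,uv):
    c=r.calibration(n);T=c["camera_from_world"];R,t=T[:3,:3],T[:3,3]
    uv=np.atleast_2d(np.asarray(uv,float))
    d=np.c_[(uv[:,0]-c["cx"])/c["fx"],-(uv[:,1]-c["cy"])/c["fy"],-np.ones(len(uv))]
    return -R.T@t,d@R
def plane(n,uv,z):
    o,d=ray(n,uv);return o+d*((z-o[2])/d[:,2])[:,None]
def tri(ua,ub):
    o1,d1=ray("side",ua);o2,d2=ray("top",ub);out=[]
    for a,b in zip(d1,d2):
        s=np.linalg.lstsq(np.c_[a,-b],o2-o1,rcond=None)[0]
        p,q=o1+a*s[0],o2+b*s[1];out.append([*((p+q)/2),np.linalg.norm(p-q)])
    return np.array(out)
def blob(m,near):
    n,l,st,ce=cv2.connectedComponentsWithStats(m.astype(np.uint8))
    k=1+np.argmin([np.hypot(*(c-near))-(0.05*s[4]) for c,s in zip(ce[1:],st[1:])])
    return l==k,ce[k],st[k]
def hsv(im):return cv2.cvtColor(im,cv2.COLOR_RGB2HSV).astype(int)
E
python3 - <<'E'
from h import *
S=cv2.imread("pics/side0.png")[:,:,::-1].copy();T=cv2.imread("pics/top0.png")[:,:,::-1].copy()
red={}
for n,im,pn,tb in(("side",S,(301,242),(335,180)),("top",T,(252,210),(352,212))):
    H=hsv(im)
    m=((H[...,0]<8)|(H[...,0]>172))&(H[...,1]>110)
    b,c,st=blob(m,pn);red[n]=c;print(n,"red",c,st)
    x,y=map(int,pn);print(H[y-1,x-14:x+16].tolist())
    g=(abs(H[...,0]-75)<22)&(H[...,1]>90)&(H[...,2]>25)
    b,c,st=blob(g,tb);print("green",c,st)
    cn=max(cv2.findContours(b.astype(np.uint8),0,1)[0],key=len)
    print(cv2.minAreaRect(cn),cv2.approxPolyDP(cv2.convexHull(cn),4,True).squeeze().tolist())
print("handle",tri([red["side"]],[red["top"]]))
a=cv2.resize(S[130:260,230:390],None,fx=5,fy=5,interpolation=2)[:,:]
b=cv2.resize(T[160:265,225:415],None,fx=4.2,fy=4.2,interpolation=2)
cv2.imwrite("pics/c1.png",cv2.resize(a,(738,600))[:,:,::-1]);cv2.imwrite("pics/c2.png",b[:,:,::-1]);print(b.shape)
E
```

```text
side red [458.65939394  79.02040404] [ 427    0   66  173 4950]
[[26, 40, 172], [24, 35, 174], [24, 39, 171], [23, 39, 171], [21, 42, 171], [25, 35, 168], [22, 42, 156], [11, 65, 126], [9, 106, 101], [8, 129, 101], [7, 125, 102], [8, 132, 106], [8, 126, 107], [8, 126, 105], [9, 135, 108], [9, 123, 108], [8, 123, 112], [8, 125, 116], [8, 134, 116], [8, 131, 117], [8, 114, 123], [13, 72, 139], [20, 46, 162], [23, 39, 170], [24, 41, 170], [24, 37, 171], [23, 39, 168], [21, 45, 169], [21, 42, 168], [20, 42, 169]]
green [350.14249364 183.14249364] [337 166  29  36 393]
((347.96820068359375, 180.54336547851562), (20.69772720336914, 37.68599319458008), 36.25383758544922) [[360, 166], [365, 172], [344, 201], [337, 178]]
top red [422.33348232 350.35756187] [  283   293   289   107 17899]
[[21, 36, 142], [21, 37, 143], [21, 35, 144], [20, 37, 144], [20, 37, 145], [20, 37, 145], [23, 35, 144], [19, 34, 143], [21, 35, 144], [21, 36, 114], [6, 92, 83], [2, 186, 111], [1, 210, 126], [1, 222, 125], [0, 208, 115], [3, 139, 97], [14, 50, 127], [20, 38, 147], [23, 37, 146], [21, 37, 146], [21, 35, 146], [22, 38, 147], [20, 36, 147], [20, 35, 147], [21, 33, 147], [20, 35, 147], [23, 35, 146], [21, 35, 147], [21, 36, 148], [21, 42, 140]]
green [347.39607529 220.43612335] [ 307  193   91   54 2497]
((352.09033203125, 219.12066650390625), (86.2837142944336, 39.90235900878906), 10.154266357421875) [[313, 194], [396, 207], [391, 245], [307, 231]]
handle [[ 150.99872402 -271.12610124  396.67302163   63.13801717]]
(441, 798, 3)
```

View pics/c2.png

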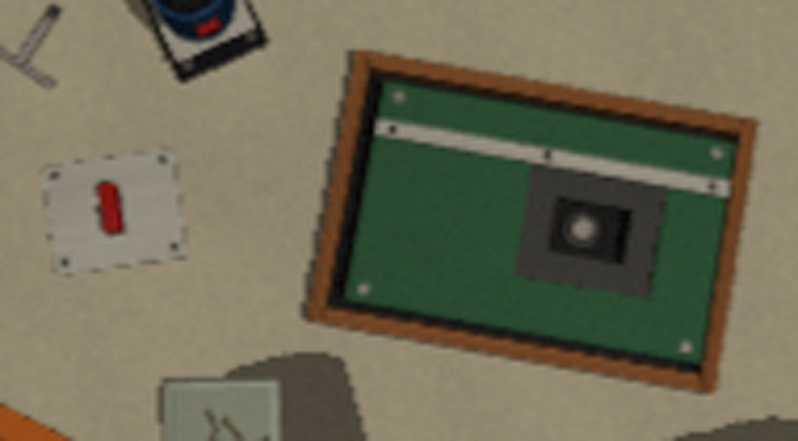

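View pics/c1.png

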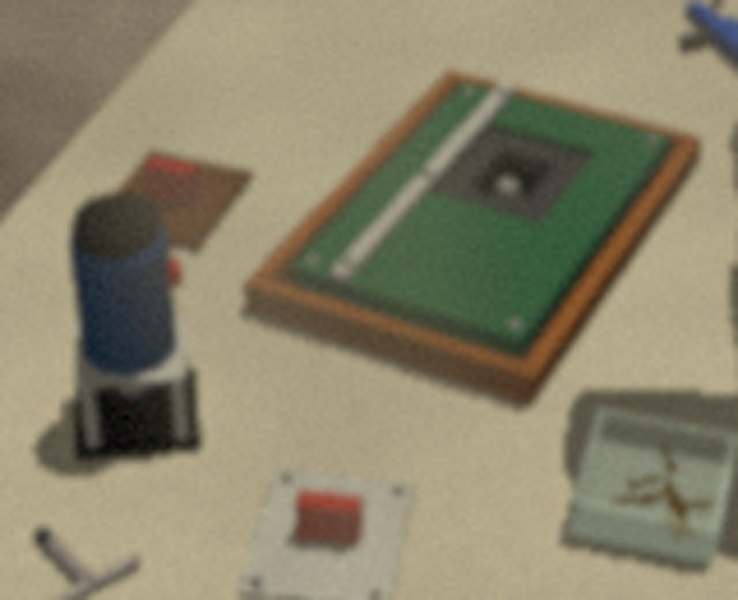

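The top crop shows the plate's corners at (43,170), (174,152), (186,256), (55,274), its handle at (110,208), the frame's corners at (352,52), (755,121), (712,390), (308,319), and the pocket's corners at (531,165), (665,184), (652,297), (517,276). The side crop shows the frame at (452,72), (698,142), (522,362), (250,285) and the handle's top at (330,503).

```bash
cat > m.py <<'E'
from h import *
c2=lambda p:(np.array(p,float)+.5)/4.2-.5+[225,160]
c1=lambda p:(np.array(p,float)+.5)/4.614-.5+[230,130]
np.set_printoptions(precision=1,suppress=True)
def rect(n,P):  # TL,TR,BR,BL in the top view
    P=P[:,:2];e=[P[1]-P[0],P[2]-P[3],P[3]-P[0],P[2]-P[1]]
    yx=[np.degrees(np.arctan2(*(-v)[::-1]))-90 for v in e[:2]]+[np.degrees(np.arctan2(*(-v)[::-1])) for v in e[2:]]
    print(n,"centre",P.mean(0),"sides",[np.linalg.norm(v) for v in e],"yaw",yx)
F2=c2([(352,52),(755,121),(712,390),(308,319)]);F1=c1([(250,285),(452,72),(698,142),(522,362)])
print("frame tri",tri(F1,F2));rect("frame",plane("top",F2,30));rect("frame side",plane("side",F1,30))
rect("plate",plane("top",c2([(43,170),(174,152),(186,256),(55,274)]),6))
K2=c2([(531,165),(665,184),(652,297),(517,276)]);K1=c1([(436,190),(497,127),(590,152),(543,218)])
print("pocket tri",tri(K1,K2));rect("pocket",plane("top",K2,34));rect("pocket side",plane("side",K1,34))
print("handle",tri(c1([(330,503)]),c2([(110,208)])),plane("top",c2([(110,208)]),40))
print("guide",plane("top",c2([(375,136),(728,197)]),42))
E
python3 m.py
```

```text
frame tri [[ 699.6   75.3   32.4    2.3]
 [ 645.9 -289.3   30.2    2. ]
 [ 405.4 -252.    26.3    1.3]
 [ 463.4  108.8   42.8   10.9]]
frame centre [552.9 -89.2] sides [np.float64(368.8419337459059), np.float64(363.845570123339), np.float64(244.7337554794228), np.float64(245.124715795481)] yaw [np.float64(-8.474279896897059), np.float64(-8.53872296673886), np.float64(-7.679943109687371), np.float64(-8.849148633581645)]
frame side centre [555.6 -92.3] sides [np.float64(366.1546421804034), np.float64(347.03383740823375), np.float64(228.42376095251527), np.float64(243.43751437635026)] yaw [np.float64(-8.603079187573712), np.float64(-11.120520197499374), np.float64(-5.507387806926672), np.float64(-10.279089628519186)]
plate centre [552.1 288.1] sides [np.float64(120.39151440072024), np.float64(119.60153552965949), np.float64(95.8954657011992), np.float64(95.99290889081826)] yaw [np.float64(9.31225852254991), np.float64(9.268177053009722), np.float64(9.154351274166611), np.float64(8.682959248905524)]
pocket tri [[ 598.9  -87.7   39.1    3.6]
 [ 583.  -209.    31.9    8.9]
 [ 488.3 -197.    31.9    5.3]
 [ 501.3  -76.3   40.1    1. ]]
pocket centre [ 543.9 -142.4] sides [np.float64(121.07639982501121), np.float64(121.34723866845869), np.float64(100.65443640923417), np.float64(102.15948759345781)] yaw [np.float64(-6.7530892202382375), np.float64(-7.462485520331896), np.float64(-6.223613480195269), np.float64(-6.08472359147763)]
pocket side centre [ 542.8 -144.8] sides [np.float64(113.18844129630622), np.float64(109.70172116428473), np.float64(96.11262536848582), np.float64(88.23516237370379)] yaw [np.float64(-10.969907039402031), np.float64(-6.977379577293661), np.float64(-6.058140813383722), np.float64(-8.061920870160545)]
handle [[553.3 287.8  37.8   0.7]] [[552.7 287.4  40. ]]
guide [[ 623.1   52.7   42. ]
 [ 575.8 -263.    42. ]]
```

```bash
python3 -m handwheel '[[[85,0.8,-0.75,0,-2],[85,1.6,-1.5,0,-4],[85,2.4,-2.25,0,-6],[85,3.2,-2.9,0,-8],[85,4,-3.6,0,-10],[85,4.8,-4.3,0,-12],[85,5.6,-5,0,-14],[85,6.2,-5.6,0,-16],[85,6.8,-6.2,0,-17],[85,7.2,-6.5,0,-18],[85,7.2,-6.5,0,-18]]]'
```

```text
time: 1.48
tool_pos: [450.0, 53.1, 230.9]
eef_rot: [-180.0, -0.0, 114.1]
force: [-0.4, 0.5, -0.8]
opening: 85.1
gripper_force: 0.0
```

```bash
python3 -m handwheel '[[[85,0.6,0.65,0,-2],[85,1.2,1.3,0,-4],[85,1.8,1.95,0,-6],[85,2.4,2.6,0,-8],[85,2.88,3.15,0.3,-10],[85,2.88,3.15,0.9,-12],[85,2.88,3.15,1.5,-14],[85,2.88,3.15,1.9,-15],[85,2.88,3.15,1.9,-15]]]'
python3 - <<'E'
from h import *
print(r.sense()['tool_pos'],r.sense()['eef_rot'])
for n,s in(("side",(slice(190,290),slice(240,360))),("top",(slice(160,260),slice(200,320)))):
    im=r.capture(n);cv2.imwrite(f"pics/{n}1.png",im[:,:,::-1])
a=cv2.imread("pics/side1.png")[190:290,240:360];b=cv2.imread("pics/top1.png")[160:260,200:320]
cv2.imwrite("pics/c3.png",cv2.resize(np.hstack([a,b]),None,fx=3.3,fy=3.3,interpolation=2))
E
```

```text
time: 2.6
tool_pos: [551.2, 284.3, 115.5]
eef_rot: [-179.9, -0.2, -171.3]
force: [-0.7, 0.2, 0.4]
opening: 84.8
gripper_force: 0.0
[551.16190441 284.32045284 115.45433622] [-179.93566275   -0.24362871 -171.26315294]
```

View pics/c3.png

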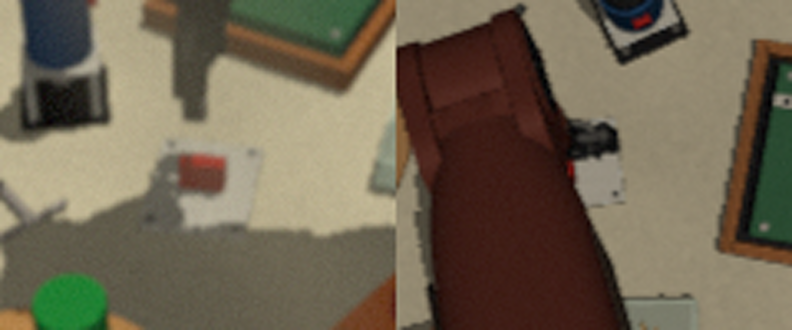

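The view shows the plate and its handle undisturbed below the fingers (side crop handle (203,172)). I'll descend and close.

```bash
python3 -m handwheel '[[[85,0,0,0,0],[85,0,0,0.5,0],[85,0,0,1,0],[85,0,0,1.4,0],[85,0,0,1.7,0],[85,0,0,1.7,0]]]' && python3 -m handwheel '[[[40,0,0,0,0],[20,0,0,0,0],[10,0,0,0,0],[5,0,0,0,0],[5,0,0,0,0],[5,0,0,0,0],[5,0,0,0,0],[5,0,0,0,0]]]'
```

```text
time: 3.45
tool_pos: [552.1, 285.7, 14.7]
eef_rot: [-180.0, -0.1, -171.1]
force: [0.8, 0.5, 0.1]
opening: 85.4
gripper_force: 0.0
time: 4.45
tool_pos: [553.0, 286.2, 15.9]
eef_rot: [180.0, 0.1, -171.1]
force: [-1.1, 0.1, 5.8]
opening: 14.7
gripper_force: 60.1
```

```bash
python3 -m handwheel '[[[5,0,0,-0.3,0],[5,0,0,-0.8,0],[5,0,0,-1.3,0],[5,0,0,-1.6,0],[5,0.0,0,-1.6,0]]]' && python3 -m handwheel '[[[5,0.1,-0.4,0,0.3],[5,0.2,-1,0,0.7],[5,0.3,-1.7,0,1.1],[5,0.4,-2.4,0,1.5],[5,0.55,-3.1,0,1.9],[5,0.65,-3.8,0,2.3],[5,0.75,-4.5,0,2.7],[5,0.9,-5.2,0,3.1],[5,0.96,-5.6,0,3.47],[5,0.96,-5.6,0,3.47],[5,0.96,-5.6,0,3.47]]]'
python3 - <<'E'
from h import *
a=r.capture("side")[100:250,240:440];b=r.capture("top")[150:300,280:430]
print(r.sense()['force'],r.sense()['tool_pos'],r.sense()['eef_rot'])
cv2.imwrite("pics/c4.png",cv2.resize(np.hstack([a,b]),None,fx=2.28,fy=2.28,interpolation=2)[:,:,::-1])
E
```

```text
time: 5.08
tool_pos: [553.5, 286.3, 113.3]
eef_rot: [180.0, 0.2, -171.1]
force: [-0.3, 0.3, -2.5]
opening: 15.1
gripper_force: 58.9
time: 6.45
tool_pos: [547.0, -54.3, 110.8]
eef_rot: [180.0, -0.1, 171.6]
force: [-0.5, 0.5, -2.9]
opening: 14.8
gripper_force: 59.1
[ 0.82114788 -0.53847127 -2.55388954] [547.21007362 -53.95399015 111.01348371] [ 1.79983559e+02 -4.18727072e-02  1.71604049e+02]
```

View pics/c4.png

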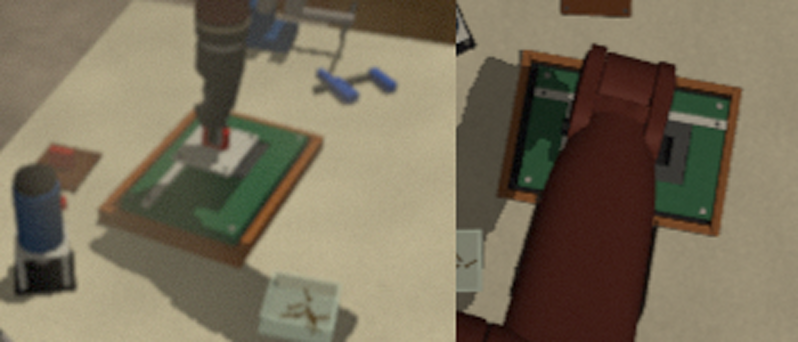

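The plate hangs level over the table (side crop (230,150)), its handle in the fingers. Lowering.

```bash
python3 -m handwheel '[[[5,0,0,0.2,0],[5,0,0,0.5,0],[5,0,0,0.7,0],[5,0,0,0.8,0],[5,0,0,0.9,0],[5,0,0,0.93,0],[5,0,0,0.93,0],[5,0,0,0.93,0]]]' && python3 -m handwheel '[[[5,0,0,0.03,0],[5,0,0,0.05,0],[5,0,0,0.07,0],[5,0,0,0.07,0],[5,0,0,0.07,0]]]'
```

```text
time: 7.55
tool_pos: [547.7, -54.9, 55.8]
eef_rot: [-180.0, 0.0, 171.5]
force: [-0.7, -1.1, -2.2]
opening: 15.1
gripper_force: 59.1
time: 8.18
tool_pos: [547.5, -54.9, 51.3]
eef_rot: [-180.0, -0.0, 171.5]
force: [-0.3, 0.0, -1.8]
opening: 14.8
gripper_force: 59.1
```

```bash
python3 -m handwheel '[[[5,0,0,0.01,0],[5,0,0,0.02,0],[5,0,0,0.03,0],[5,0,0,0.03,0],[5,0,0,0.03,0]]]'
```

```text
time: 8.8
tool_pos: [547.5, -54.9, 49.9]
eef_rot: [-180.0, 0.0, 171.5]
force: [-3.0, 0.2, 6.2]
opening: 15.0
gripper_force: 60.1
```

```bash
python3 -m handwheel '[[[5,-0.03,0,0,0],[5,-0.06,0,0,0],[5,-0.09,0,0,0],[5,-0.11,0,0,0],[5,-0.11,0,0,0],[5,-0.11,0,0,0]]]' && python3 -m handwheel '[[[5,-0.02,0,0,0],[5,-0.02,0,0,0],[5,-0.02,0,0,0]]]'
```

```text
time: 9.55
tool_pos: [553.7, -55.8, 49.9]
eef_rot: [-180.0, -0.0, 171.5]
force: [-4.2, 0.6, 8.0]
opening: 14.8
gripper_force: 60.5
time: 9.93
tool_pos: [554.8, -56.0, 49.9]
eef_rot: [-180.0, -0.0, 171.5]
force: [-4.7, 1.0, 8.6]
opening: 14.9
gripper_force: 60.5
```

```bash
python3 -m handwheel '[[[5,-0.02,0,0,0],[5,-0.02,0,0,0],[5,-0.02,0,0,0]]]'; python3 -m handwheel '[[[5,-0.02,0,0,0],[5,-0.02,0,0,0],[5,-0.02,0,0,0]]]'
```

```text
time: 10.3
tool_pos: [556.0, -56.2, 49.9]
eef_rot: [-180.0, -0.0, 171.5]
force: [-4.2, 1.1, 7.1]
opening: 14.7
gripper_force: 60.5
time: 10.68
tool_pos: [556.3, -56.1, 49.8]
eef_rot: [-180.0, -0.1, 171.5]
force: [-8.5, 1.2, 11.2]
opening: 14.9
gripper_force: 60.9
```

```bash
python3 -m handwheel '[[[5,0,-0.08,0,0],[5,0,-0.16,0,0],[5,0,-0.24,0,0],[5,0,-0.32,0,0],[5,0,-0.4,0,0],[5,0,-0.48,0,0],[5,0,-0.5,0,0],[5,0,-0.5,0,0]]]'; python3 -m handwheel '[[[5,0,-0.08,0,0],[5,0,-0.16,0,0],[5,0,-0.24,0,0],[5,0,-0.32,0,0],[5,0,-0.4,0,0],[5,0,-0.48,0,0],[5,0,-0.5,0,0],[5,0,-0.5,0,0]]]'
```

```text
time: 11.68
tool_pos: [552.1, -83.9, 49.8]
eef_rot: [179.8, -0.1, 171.6]
force: [-6.1, 10.5, 11.6]
opening: 14.9
gripper_force: 61.0
time: 12.68
tool_pos: [547.4, -113.7, 49.5]
eef_rot: [179.8, -0.1, 171.6]
force: [-5.7, 8.0, 8.2]
opening: 14.6
gripper_force: 60.6
```

```bash
python3 -m handwheel '[[[5,0,-0.06,0,0],[5,0,-0.12,0,0],[5,0,-0.18,0,0],[5,0,-0.24,0,0],[5,0,-0.3,0,0],[5,0,-0.34,0,0],[5,0,-0.34,0,0]]]'; python3 -m handwheel '[[[5,0,-0.02,0.01,0],[5,0,-0.04,0.01,0],[5,0,-0.06,0.01,0],[5,0,-0.06,0.01,0]]]'
```

```text
time: 13.55
tool_pos: [544.3, -134.1, 49.3]
eef_rot: [179.8, -0.2, 171.6]
force: [-5.1, 7.1, 6.4]
opening: 14.4
gripper_force: 60.3
time: 14.05
tool_pos: [543.9, -137.1, 48.9]
eef_rot: [179.7, -0.1, 171.6]
force: [-5.6, 8.5, 9.3]
opening: 14.9
gripper_force: 61.0
```

```bash
python3 -m handwheel '[[[5,0,-0.015,0,0],[5,0,-0.03,0,0],[5,0,-0.03,0,0]]]'; python3 -m handwheel '[[[5,0,-0.015,0,0],[5,0,-0.03,0,0],[5,0,-0.03,0,0]]]'
```

```text
time: 14.42
tool_pos: [543.6, -138.9, 48.8]
eef_rot: [179.8, -0.1, 171.6]
force: [-5.1, 8.2, 8.9]
opening: 14.9
gripper_force: 61.0
time: 14.8
tool_pos: [543.2, -142.2, 48.2]
eef_rot: [179.9, -0.2, 171.5]
force: [-4.8, 2.2, -1.8]
opening: 14.8
gripper_force: 59.3
```

The vertical force vanished (8.9 to -1.8 N): the plate is over the pocket. Lowering it gently.

```bash
python3 -m handwheel '[[[5,0,0,0.02,0],[5,0,0,0.04,0],[5,0,0,0.04,0],[5,0,0,0.04,0]]]'; python3 -m handwheel '[[[5,0,0,0.015,0],[5,0,0,0.015,0],[5,0,0,0.015,0]]]'
```

```text
time: 15.3
tool_pos: [543.3, -142.6, 45.8]
eef_rot: [180.0, -0.2, 171.5]
force: [-3.4, 2.4, -0.8]
opening: 15.0
gripper_force: 59.4
time: 15.68
tool_pos: [543.3, -142.6, 45.0]
eef_rot: [180.0, -0.2, 171.5]
force: [-5.2, 2.5, -1.0]
opening: 15.3
gripper_force: 59.5
```

```bash
python3 -m handwheel '[[[5,0,0,0.015,0],[5,0,0,0.015,0],[5,0,0,0.015,0]]]'; python3 -m handwheel '[[[5,0,0,0.015,0],[5,0,0,0.015,0],[5,0,0,0.015,0]]]'
```

```text
time: 16.05
tool_pos: [544.1, -142.6, 44.2]
eef_rot: [180.0, -0.1, 171.5]
force: [-1.5, 3.1, -5.8]
opening: 14.8
gripper_force: 58.8
time: 16.42
tool_pos: [544.1, -142.6, 43.9]
eef_rot: [180.0, -0.1, 171.5]
force: [-6.0, 5.3, 1.2]
opening: 15.3
gripper_force: 59.9
```

```bash
python3 -m handwheel '[[[5,0.01,0.005,0.01,0],[5,0.01,0.005,0.01,0],[5,0.01,0.005,0.01,0]]]'
```

```text
time: 16.8
tool_pos: [544.1, -142.6, 43.9]
eef_rot: [-180.0, 0.0, 171.5]
force: [-5.8, 3.0, 5.7]
opening: 15.2
gripper_force: 60.5
```

Seated: TCP z is 43.9, exactly 6 mm below the sliding height, with the vertical force rising. Release and retreat.

```bash
python3 -m handwheel '[[[20,0,0,0,0],[35,0,0,0,0],[50,0,0,0,0],[50,0,0,0,0],[50,0,0,0,0],[50,0,0,0,0]]]' && python3 -m handwheel '[[[50,0,0,-0.2,0],[50,0,0,-0.6,0],[50,0,0,-1.2,0],[50,0,0,-2,0],[50,1,0,-2.5,0],[50,2,0,-2.5,0],[50,3,0,-2.5,0],[50,3.3,0,-2.5,0],[50,3.3,0,-2.5,0]]]'
python3 - <<'E'
from h import *
a=r.capture("side")[120:250,240:400];b=r.capture("top")[150:280,280:440]
print(r.sense()['force'])
cv2.imwrite("pics/c5.png",cv2.resize(np.hstack([a,b]),None,fx=2.5,fy=2.5,interpolation=2)[:,:,::-1])
E
```

```text
time: 17.55
tool_pos: [544.2, -142.7, 43.2]
eef_rot: [-180.0, 0.0, 171.5]
force: [-0.3, 0.0, -0.3]
opening: 49.9
gripper_force: 0.0
time: 18.68
tool_pos: [348.3, -113.7, 194.2]
eef_rot: [-180.0, 0.1, 171.5]
force: [0.5, -0.2, -0.5]
opening: 50.0
gripper_force: 0.0
[0.23716911 0.64327321 0.99391783]
```

View pics/c5.png

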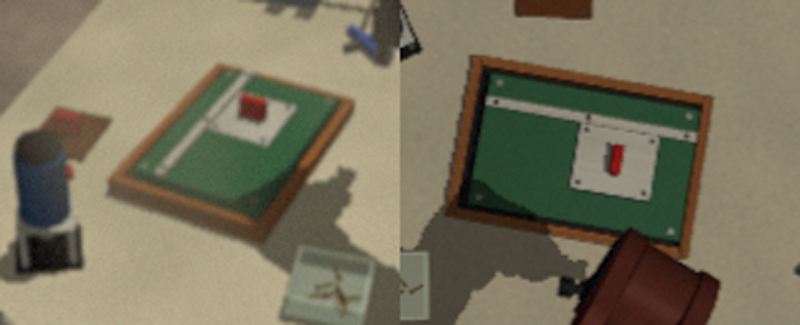

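The plate fills the pocket (top crop (615,160)) with no dark ledge showing and no gap or tilt visible, and the arm is clear of it.

```bash
python3 -c "
from bench import r
print(r.finish_job())"
```

```text
the job is handed in; nothing more can be done
None
```

The plate was laid on the open top, slid along the guide until it dropped 6 mm into the pocket, then released; the last pictures show it flush there with the arm clear, wrist force stayed under about 16 N at every reading, and the job was handed in at about 19 s (no verdict came back).

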